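Restock the gravity jar rack

TASK

Restock the sloping jar rack with the two loose jars, the large one in the wide lane and the small one in the narrow lane. Set each jar down gently at the raised end of its lane, with its base flat on the sloping floor, before you let go, so that it slides down by itself and never tips over; if one hangs up on the way, push it on until it is fully home against the stop at the low end. Leave the other things on the bench where they are and let go of everything at the end.

Things in the scene. Friction and masses are not known exactly. Their poses are not given: they have to be found in the camera images.
- wide_lane: Wide lane of the rack: straight steel trough sloping 25 degrees, 300 mm long, 62 mm clear width, open at the raised end, nothing above it. Origin: on the top of its floor, on the centre line, at the very edge of the raised end, 172 mm above the bench. x runs down the slope along the lane, y across it, z square to the floor (up, leaning 25 degrees from vertical towards the low end).
- narrow_lane: Narrow lane: like the wide lane in all (length, slope, origin, axes, stop, sides) but 49 mm clear width, guide rods at y = +-27.5 mm; the large jar does not fit in. The lanes are parallel, 80 mm apart centre to centre; either may be the left one. Sides of both lanes: folded edge 12 mm high, above it a 6 mm guide rod at z = 34 mm all along (y = +-34 mm in the wide lane).
- wide_lane_stop (a point): Foot of the wide lane's stop: floor level, centre line, on the inner face of the upright end plate (28 mm high, a cross rod behind it at z = 34 mm), 300 mm down the lane from its raised end. Axes as the lane's. Fingers do not fit down between a jar and the sides of its lane; they fit uphill and downhill of it, closing along the lane.
- narrow_lane_stop (a point): The same point of the narrow lane. The floors are smooth sheet but their grip varies: mostly a jar starts to slide as soon as it is free of the fingers and runs to the stop within 3 s; in some cases it stays where it was put or creeps, and has to be pushed (under 3 N) down the lane until it is felt to meet the stop.
- rack: Dark steel stand that carries both lanes; all of the rack is fixed to the bench. Origin on the bench under the middle of the rack; x points level in the downhill direction, z up. Footprint 300 mm along x, 190 mm along y; the lanes' floors are 172 mm high at x = -136 mm and 45 mm at x = +136 mm.
- large_jar: Larger loose jar, closed: round and straight-sided, 52 mm diameter, 48 mm high, white with a black screw cap (upper 17 mm), 135 to 245 g. Origin at the centre of its underside, z up its axis. Stands upright on the bench. When fully home in the wide lane its origin is at x = 274 mm in the lane's frame.
- small_jar: Smaller loose jar of the same make: 38 mm diameter, 42 mm high, black cap (upper 15 mm), 65 to 125 g. Origin at the centre of its underside, z up its axis. Stands upright on the bench. When fully home in the narrow lane its origin is at x = 281 mm in the lane's frame.
- cleaner_tin: Bystander: open steel tin of brass wool, 60 mm diameter, 34 mm high. Origin at the centre of its underside.
- screwdriver: Bystander: screwdriver with a red handle lying on the bench, 150 mm long, along its own x. Origin at the underside of its middle.
- power_module: Bystander: flat black power module, 105 x 72 x 30 mm (x, y, z). Origin at the centre of its underside.
Mind the look-alikes: they are no part of the job. What is shaped like the large_jar but orange or pink is not meant.

How it is judged:
By the outcome, as a careful person would: the job done as asked, in the order asked, and still so for the second after the job is handed in, with the robot touching nothing.
It also fails if it takes over 72 s, if anything falls off the work surface, if the arm or the gripper's body presses on something with over 40 N, if the wrist force passes 120 N, or if a joint passes its speed limit or range.

ROBOT

A 6-joint arm with a two-finger parallel gripper is mounted at the origin on the work surface. World frame = base frame: x ahead of the robot, y to its left, z up, the work surface at z = 0. Lengths are in mm, angles in degrees, forces in N, time in s.
With the tool pointing down it reaches from about 300 to 850 mm from the base axis. Payload 4.2 kg.
Tool frame: the origin (TCP) lies midway between the tips of the shut fingers; the grasp point (between the pads) lies 19 mm behind it (env.grip_depth is the distance from the TCP to the grasp point, in mm); z points along the fingers, y is the line along which they close (so a half turn about z gives the same grasp; the last joint's range is limited). The gripper opens to 91 mm and grips with 3 to 60 N. Pads are 32 mm wide; open, the fingers measure 118 mm over their backs; the gripper's body (76 mm by 178 mm) begins 60 mm behind the grasp point.
Start: joints at [-70.818, 18.312, 89.639, -0, 72.044, -1.146], TCP at [199.761, -539.202, 213.976] pointing down, gripper open.
Joint ranges: [-177.97, 177.97], [-48.28, 115.42], [12.27, 149.76], [-77.06, 257.06], [2.81, 150.46], [-146.56, 146.56]. Speed limits (degrees/s): [147.25, 147.25, 180, 180, 180, 180].

INTERFACE

Orientations are given as [roll, pitch, yaw] about the fixed x, y, z axes, in that order (R = Rz(yaw) Ry(pitch) Rx(roll)).
In Python, from workcell import env, eyes gives the robot as it stands.
- The arm moves only by the tool send_rows, never from a script. Its argument "motion" is a list of rows, each a list of 7 numbers: the shift along the world's x, y, z normalised to -1 to 1, where 1 is 0.5 m, then the turn, a rotation vector about the world's x, y, z normalised to -1 to 1, where 1 is 60 degrees, then the opening, from -1 (shut) to 1 (fully open). A call has 1 to 20 rows; each row is the pose to reach, as a shift and turn from the pose commanded when the call began; what a row does not reach only later rows make up. A row lasts 1/8 s, in which the tool goes at most 62.5 mm and 10.7 degrees, less where a joint would pass 70% of its speed; a pose out of reach is approached as far as the arm can. A call with a number of a shift or a turn outside -1 to 1 is refused whole. A call with a gripper value outside its range is refused whole. The fingers move at their own pace and stop on an object; "squeeze" is the grip in N (left out, the last holds). Time passes only in rows, so rows that repeat a pose let the fingers close. It gives the time, the measured TCP pose, the force, the opening and the grip force at its end, in the units of the state.
- env.state(): the state, without advancing time (a new reading comes with each control period).
- eyes.grab_frame(name): name is "scene" or "top" or "wrist"; returns a dict with "pixels" (384x512x3 uint8, red, green, blue), "depth" (384x512 float32, mm along the optical axis (not along the pixel's ray), 0 where there is no reading), "fx", "fy", "cx", "cy" (pixels), "R" (3x3) and "t" (3): a world point X has camera coordinates R X + t; the wrist camera has in their place "T_tool_cam" (4x4, takes a point from camera to tool coordinates, whose origin is the TCP and whose axes are the flange's). Camera axes: x right, y down, z forward; pixel columns grow to the right and rows downward; lengths in mm; the calibration is good to about 2 mm. A picture is of the moment at which its call begins: read the wrist's pose just before it.
- env.job_done(): hands the job in; it is judged then, once.
The state is a dict: "time_s": time; "qpos": joint angles; "qvel": joint speeds; "effort": joint torques, N m; "ee_pos": TCP position; "ee_rot": TCP orientation; "force": force on the tool from outside, world axes, zero at the start; "torque": the same for the moment, N m; "gripper_width": finger opening in mm; "gripper_force": force on a finger pad.
Only numpy, scipy, OpenCV 4.12 (cv2) and the standard library are available. Lean on these libraries where they do the work, as an engineer would, in place of code of your own. Each camera call takes 0.05 s, during which the arm holds its last target. There are 200 camera calls.

## Working session

There is one attempt and no reset: what is moved stays moved. The work goes in short steps, Python scripts to look and compute and a tool call to move; the robot and the scene stay as the last step left them, time stands still between calls to the robot, and variables do not carry over. Pictures are saved under pics/ and viewed, at most 10 in all, crops included, and the job is handed in when it is done.

Besides the shell and the picture viewer there is one more tool, called after "Emit:" in YAML: its name, and indented under it one key for each argument. send_rows: Moves the arm, as the interface text tells. Its arguments: {"type":"object","properties":{"motion":{"type":"array"},"squeeze":{"type":"number"}},"required":["motion"]}

```bash
mkdir -p pics; cat > h.py <<'E'
import numpy as np, cv2
from workcell import env, eyes
def save(n,f): cv2.imwrite(f'pics/{n}.png',cv2.cvtColor(f['pixels'],cv2.COLOR_RGB2BGR))
def cloud(f):
    d=f['depth'];h,w=d.shape;u,v=np.meshgrid(np.arange(w),np.arange(h))
    P=np.stack([(u-f['cx'])/f['fx']*d,(v-f['cy'])/f['fy']*d,d],-1)
    return (P-f['t'])@f['R']   # world: R^T (c - t)
def ray(f,u,v,z):
    c=f['R'].T@np.array([(u-f['cx'])/f['fx'],(v-f['cy'])/f['fy'],1.]);o=-f['R'].T@f['t']
    return o+c*(z-o[2])/c[2]
E
python3 - <<'E'
from h import *
for n in('top','scene'):
    f=eyes.grab_frame(n);save(n,f);np.savez(n+'.npz',**f)
    print(n,f['fx'],f['cx'],f['cy'],(-f['R'].T@f['t']).round(),f['R'].round(2).tolist(),(f['depth']>0).mean())
E
```

```text
top 493.7539359003454 248.3576679335025 191.68669153114368 [ 404.   -4. 1461.] [[0.01, -1.0, -0.01], [-0.99, -0.01, -0.12], [0.12, 0.01, -0.99]] 0.9958292643229166
scene 464.97360313959757 253.09311502323683 197.5230925682431 [1104.  235.  947.] [[-0.41, 0.91, -0.0], [0.76, 0.34, -0.56], [-0.51, -0.23, -0.83]] 0.99603271484375
```

View pics/top.png

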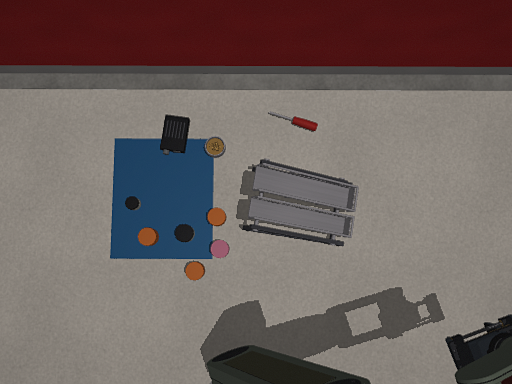

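View pics/scene.png

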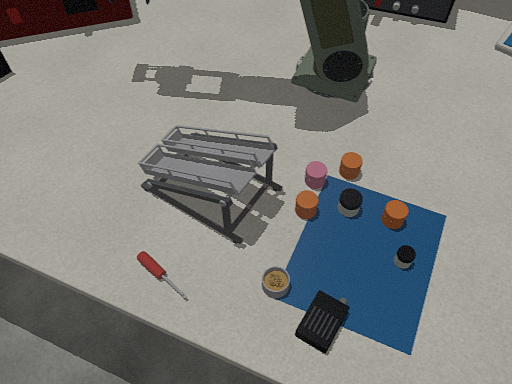

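The large white jar's black cap is at top pixel (184,233) and the small one's at (132,203). The rack spans about (240–355, 160–245). The orange and pink pieces are decoys. Next I measure the caps and lane floors.

```bash
cat > m.py <<'E'
from h import *
F={n:dict(np.load(n+'.npz')) for n in('top','scene')}
f=F['top'];hsv=cv2.cvtColor(f['pixels'],cv2.COLOR_RGB2HSV);dark=(hsv[...,2]<70).astype(np.uint8)
dark=(f['pixels'].max(-1)<60).astype(np.uint8)
n,l,s,c=cv2.connectedComponentsWithStats(dark)
P=cloud(f)
for (u,v,h) in((184,233,48),(132,203,42)):
    i=l[v,u];m=l==i
    print('jar',c[i].round(1),s[i,4],'eqdia',2*np.sqrt(s[i,4]/np.pi)*1413/494,'ray',ray(f,*c[i],h).round(1),'depthz',np.median(P[m],0).round(1))
for n in F:
    f=F[n];P=cloud(f)
    grey=(np.ptp(f['pixels'].astype(int),axis=2)<30)
    # rack floors: fit planes with z between 40 and 180
    box=(P[...,0]>200)&(P[...,0]<750)&(P[...,1]>-330)&(P[...,1]<60)&(P[...,2]>35)&(P[...,2]<180)&grey
    # local normals, from cloud gradient
    Q=cv2.GaussianBlur(P.astype(np.float32),(5,5),1)
    N=np.cross(np.gradient(Q,axis=1),np.gradient(Q,axis=0));N/=np.linalg.norm(N,axis=2,keepdims=True)+1e-9
    N*=np.sign(N[...,2:3])
    m=box&(abs(np.degrees(np.arccos(N[...,2].clip(-1,1)))-25)<6)
    k,l,s,c=cv2.connectedComponentsWithStats(m.astype(np.uint8),connectivity=4)
    for i in np.argsort(-s[1:,4])[:3]+1:
        p=P[l==i];g=np.linalg.lstsq(np.c_[p[:,:2],np.ones(len(p))],p[:,2],rcond=None)[0]
        d=-g[:2]/np.linalg.norm(g[:2]);a=p[:,:2]@d;b=p[:,:2]@[-d[1],d[0]]
        print(n,s[i,4],'px',c[i].round(),'slope',np.degrees(np.arctan(np.hypot(*g[:2]))).round(1),'yaw',np.degrees(np.arctan2(d[1],d[0])).round(1),
          'mean',p.mean(0).round(1),'along',(np.percentile(a,[1,99])).round(),'across',np.percentile(b,[1,99]).round(),'z',np.percentile(p[:,2],[1,99]).round())
E
python3 m.py
```

```text
jar [183.6 232.6] 283 eqdia 54.29545663832286 ray [455.4 190.4  48. ] depthz [455.7 189.8  48. ]
jar [131.6 202.6] 152 eqdia 39.79166083409228 ray [541.2 343.6  42. ] depthz [540.5 343.8  42.4]
top 386 px [313. 218.] slope 25.2 yaw -96.9 mean [ 496.3 -173.9   89.4] along [ 28. 204.] across [494. 532.] z [ 47. 131.]
top 249 px [285. 183.] slope 25.2 yaw -99.4 mean [588.3 -94.3 133.1] along [-41.  30.] across [574. 619.] z [116. 151.]
top 134 px [309. 186.] slope 25.2 yaw -97.4 mean [ 583.9 -162.7  100.9] along [ 59. 117.] across [573. 619.] z [ 85. 116.]
scene 465 px [226. 173.] slope 25.0 yaw -100.3 mean [574.2 -74.5 138.6] along [-89.  59.] across [562. 606.] z [ 98. 168.]
scene 168 px [176. 163.] slope 24.8 yaw -104.4 mean [ 547.6 -224.7   67.3] along [ 30. 129.] across [574. 601.] z [45. 91.]
scene 125 px [259. 152.] slope 25.5 yaw -100.6 mean [503.  -24.6 156.3] along [-95.  -3.] across [488. 522.] z [124. 170.]
```

```bash
cat > m2.py <<'E'
from h import *
A=[]
for n in('top','scene'):
    f=dict(np.load(n+'.npz'));P=cloud(f).reshape(-1,3)
    P=P[(P[:,0]>380)&(P[:,0]<720)&(P[:,1]>-330)&(P[:,1]<60)&(P[:,2]>40)&(P[:,2]<180)];A.append(P)
for n,P in zip(('top','scene'),A):
    y=np.radians(-99);g=np.array([-np.cos(y)*.4663,-np.sin(y)*.4663,0]);g[2]=np.median(P[:,2]-P[:,:2]@g[:2])
    g[2]=107-g[:2]@[545,-150]
    for th in(12,6,3,3,3):
        r=P[:,2]-P[:,:2]@g[:2]-g[2];q=P[abs(r)<th]
        g=np.linalg.lstsq(np.c_[q[:,:2],np.ones(len(q))],q[:,2],rcond=None)[0]
    d=-g[:2]/np.linalg.norm(g[:2]);e=np.array([-d[1],d[0]])
    r=P[:,2]-P[:,:2]@g[:2]-g[2];q=P[abs(r)<3]
    # yaw from principal axis of floor points per lane
    print(n,len(q),'slope',np.degrees(np.arctan(np.hypot(*g[:2]))).round(2),'yaw',np.degrees(np.arctan2(d[1],d[0])).round(2))
    b=q[:,:2]@e;h,ed=np.histogram(b,np.arange(b.min(),b.max()+4,4));print(ed[0].round(1),h.tolist())
    a=(172-g[2])/(g[:2]@d) # along coordinate where floor is 172
    print('a at z=172',a.round(1),'a min/max',np.percentile(a*0+q[:,:2]@d,[.5,99.5]).round(1),'d',d.round(4),'e',e.round(4))
    mid=(np.percentile(b,1)+np.percentile(b,99))/2
    for nm,mm in(('lo',b<mid),('hi',b>mid)):
        z=q[mm];w,lab,st=cv2.PCACompute2(z[:,:2].astype(np.float32),np.array([]))
        print(nm,len(z),'pca yaw',np.degrees(np.arctan2(*lab[0][::-1])).round(2),'b 2..98',np.percentile(b[mm],[2,98]).round(1),'ctr',w.round(1))
# rack uprights silhouettes/edges: rods via top view high-contrast lines
f=dict(np.load('top.npz'));cv2.imwrite('pics/rk.png',cv2.resize(cv2.cvtColor(f['pixels'],6*0+cv2.COLOR_RGB2BGR)[150:255,230:365],None,fx=5,fy=5,interpolation=cv2.INTER_NEAREST))
E
python3 m2.py
```

```text
top 2776 slope 25.06 yaw -99.68
460.5 [5, 5, 6, 0, 0, 2, 3, 27, 96, 97, 113, 100, 112, 104, 116, 98, 98, 103, 110, 57, 2, 0, 0, 0, 11, 16, 31, 106, 97, 100, 99, 92, 107, 100, 101, 106, 111, 109, 101, 101, 96, 33, 2, 0, 1, 2]
a at z=172 -89.2 a min/max [-90.2 182.2] d [-0.1681 -0.9858] e [ 0.9858 -0.1681]
lo 1255 pca yaw 81.1 b 2..98 [490.7 537.9] ctr [[ 500.6 -125.2]]
hi 1521 pca yaw 81.51 b 2..98 [566.4 624.7] ctr [[ 581.1 -138.8]]
scene 2644 slope 24.99 yaw -99.02
482.3 [21, 139, 122, 99, 112, 29, 19, 83, 107, 95, 23, 4, 7, 37, 89, 2, 0, 0, 2, 117, 119, 136, 120, 125, 125, 131, 128, 115, 44, 22, 105, 122, 92, 12, 4, 124, 13]
a at z=172 -87.9 a min/max [-84.4 189.5] d [-0.1568 -0.9876] e [ 0.9876 -0.1568]
lo 988 pca yaw 80.36 b 2..98 [486.2 539.8] ctr [[ 496.3 -112.1]]
hi 1656 pca yaw 80.56 b 2..98 [560.2 625.6] ctr [[ 574.7 -128.6]]
```

View pics/rk.png

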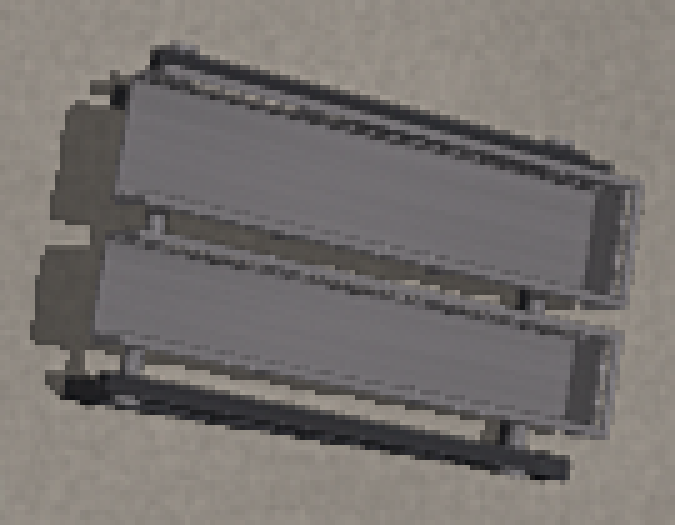

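The crop shows the raised ends at the left, with the wide lane upper and the narrow lane lower. Both sources agree: slope 25°, downhill yaw about -99°. Now I compute the waypoints.

```bash
cat > w.py <<'E'
from h import *
from scipy.spatial.transform import Rotation as R
y=np.radians(-99);d=np.array([np.cos(y),np.sin(y),0]);k=np.array([0,0,1.])
c,s=np.cos(np.radians(25)),np.sin(np.radians(25))
X=d*c-k*s;Z=d*s+k*c;ON=np.array([522.1,4,172]);OW=np.array([601.5,-9,172])
def lane(O,x,z): return O+X*x+Z*z
def ori(z,yy): # tool rotation with z and y given
    return R.from_matrix(np.c_[np.cross(yy,z),yy,z])
def rel(p,Rt):
    st=env.state();R0=R.from_euler('xyz',st['ee_rot'],degrees=True)
    return ((np.array(p)-st['ee_pos'])/500).round(4),((Rt*R0.inv()).as_rotvec(degrees=True)/60).round(4)
E
python3 - <<'E'
from w import *
st=env.state();print(st['ee_pos'],st['ee_rot'],st['force'],X,Z)
for sg in(1,-1):
    D=ori(-k,sg*d);T=ori(-Z,sg*X)
    print(sg,'down',rel([455.4,190.4,150],D),'tilt wrt down',(T*D.inv()).as_rotvec(degrees=True)/60)
for O,h in((OW,11),(ON,9)):
    print([lane(O,x,z+h).round(1) for x,z in((45,80),(45,8),(45,0))])
E
```

```text
[ 199.61082302 -538.76907428  213.1999331 ] [-1.79909370e+02 -6.60427186e-04  2.03286263e+01] [-0.5587562  -0.55237333 -0.51124368] [-0.14177777 -0.89514963 -0.42261826] [-0.06611206 -0.41741513  0.90630779]
1 down (array([ 0.5116,  1.4583, -0.1264]), array([-1.500e-03, -1.000e-04, -4.888e-01])) tilt wrt down [ 0.41153681 -0.06518103  0.        ]
-1 down (array([ 0.5116,  1.4583, -0.1264]), array([ 2.0000e-04, -2.0000e-03,  2.5112e+00])) tilt wrt down [ 0.41153681 -0.06518103  0.        ]
[array([589.1, -87.3, 235.5]), array([593.9, -57.2, 170.2]), array([594.4, -53.9, 163. ])]
[array([509.8, -73.4, 233.6]), array([514.6, -43.4, 168.4]), array([515.1, -40. , 161.1])]
```

Emit:
send_rows:
  motion:
    - [0.25, 0.75, 0.06, 0, 0, 1, 1]
    - [0.25, 0.75, 0.06, 0, 0, 1, 1]
    - [0.25, 0.75, 0.06, 0, 0, 1, 1]
    - [0.25, 0.75, 0.06, 0, 0, 1, 1]
    - [0.25, 0.75, 0.06, 0, 0, 1, 1]
    - [0.25, 0.75, 0.06, 0, 0, 1, 1]
    - [0.25, 0.75, 0.06, 0, 0, 1, 1]
    - [0.25, 0.75, 0.06, 0, 0, 1, 1]

```text
time_s: 1.1
ee_pos: [324.8, -163.1, 244.0]
ee_rot: [180.0, 0.0, 80.5]
force: [0.1, 0.0, -0.5]
gripper_width: 91.3
gripper_force: 0.0
```

Emit:
send_rows:
  motion:
    - [0.26, 0.7, -0.1, 0, 0, 1, 1]
    - [0.26, 0.7, -0.1, 0, 0, 1, 1]
    - [0.26, 0.7, -0.1, 0, 0, 1, 1]
    - [0.26, 0.7, -0.1, 0, 0, 1, 1]
    - [0.26, 0.7, -0.1, 0, 0, 1, 1]
    - [0.26, 0.7, -0.1, 0, 0, 1, 1]
    - [0.26, 0.7, -0.1, 0, 0, 1, 1]
    - [0.26, 0.7, -0.1, 0, 0, 1, 1]

```text
time_s: 2.1
ee_pos: [454.8, 184.5, 193.3]
ee_rot: [-179.9, -0.0, 140.3]
force: [-0.4, 0.3, 0.7]
gripper_width: 91.1
gripper_force: 0.0
```

```bash
python3 - <<'E'
from w import *
st=env.state();print(st['time_s'],st['ee_pos'],st['ee_rot'],st['qpos'],st['force'])
print(rel([455.4,190.4,11],ori(-k,-d)))
f=eyes.grab_frame('wrist');save('w1',f)
T=f['T_tool_cam'];Rt=R.from_euler('xyz',st['ee_rot'],degrees=True).as_matrix()
d_=f['depth'];h,w=d_.shape;u,v=np.meshgrid(np.arange(w),np.arange(h))
P=np.stack([(u-f['cx'])/f['fx']*d_,(v-f['cy'])/f['fy']*d_,d_],-1)
P=(P@T[:3,:3].T+T[:3,3])@Rt.T+st['ee_pos']
m=(abs(P[...,2]-48)<4)&(f['pixels'].max(-1)<70)&(np.hypot(P[...,0]-455,P[...,1]-190)<50)
q=P[m];print(m.sum(),((q.min(0)+q.max(0))/2).round(1),np.ptp(q,axis=0).round(1))
E
```

```text
2.1 [454.77537468 184.53920229 193.32419823] [-1.79886346e+02 -1.59922623e-02  1.40265133e+02] [ 2.07724805e+01  1.16680931e+01  1.02062486e+02 -4.58780699e-02
  6.63762271e+01 -2.94742446e+01] [-0.4053098   0.2830406   0.70026239]
(array([ 0.0012,  0.0117, -0.3646]), array([ 0.0016, -0.001 ,  0.5122]))
1285 [453.2 190.1  47.7] [48.5 49.8  7.1]
```

Emit:
send_rows:
  motion:
    - [0, 0.009, -0.1, 0, 0, 0.512, 0.8]
    - [0, 0.009, -0.15, 0, 0, 0.512, 0.8]
    - [0, 0.009, -0.2, 0, 0, 0.512, 0.8]
    - [0, 0.009, -0.2, 0, 0, 0.512, 0.8]
    - [0, 0.009, -0.28, 0, 0, 0.512, 0.8]
    - [0, 0.009, -0.34, 0, 0, 0.512, 0.8]
    - [0, 0.009, -0.366, 0, 0, 0.512, 0.8]
    - [0, 0.009, -0.366, 0, 0, 0.512, 0.8]
    - [0, 0.009, -0.366, 0, 0, 0.512, -1]
    - [0, 0.009, -0.366, 0, 0, 0.512, -1]
    - [0, 0.009, -0.366, 0, 0, 0.512, -1]
    - [0, 0.009, -0.366, 0, 0, 0.512, -1]
    - [0, 0.009, -0.366, 0, 0, 0.512, -1]
    - [0, 0.009, -0.366, 0, 0, 0.512, -1]
  squeeze: 15

```text
time_s: 3.9
ee_pos: [454.9, 190.2, 11.5]
ee_rot: [180.0, 0.0, 171.1]
force: [-0.6, -1.2, 6.3]
gripper_width: 52.0
gripper_force: 15.0
```

Emit:
send_rows:
  motion:
    - [0, 0, 0.05, 0, 0, 0, -1]
    - [0, 0, 0.15, 0, 0, 0, -1]
    - [0, 0, 0.27, 0, 0, 0, -1]
    - [0, 0, 0.39, 0, 0, 0, -1]
    - [0, 0, 0.5, 0, 0, 0, -1]
    - [0.05, -0.1, 0.56, 0.1, -0.016, 0, -1]
    - [0.1, -0.2, 0.56, 0.2, -0.032, 0, -1]
    - [0.15, -0.3, 0.56, 0.3, -0.048, 0, -1]
    - [0.2, -0.4, 0.56, 0.4115, -0.0652, 0, -1]
    - [0.25, -0.5, 0.56, 0.4115, -0.0652, 0, -1]
    - [0.2686, -0.555, 0.52, 0.4115, -0.0652, 0, -1]
    - [0.2686, -0.555, 0.48, 0.4115, -0.0652, 0, -1]
    - [0.2686, -0.555, 0.46, 0.4115, -0.0652, 0, -1]
    - [0.2686, -0.555, 0.449, 0.4115, -0.0652, 0, -1]
    - [0.2686, -0.555, 0.449, 0.4115, -0.0652, 0, -1]
    - [0.2686, -0.555, 0.449, 0.4115, -0.0652, 0, -1]

```text
time_s: 5.9
ee_pos: [589.3, -86.9, 236.4]
ee_rot: [155.0, 0.1, 171.1]
force: [-0.0, 0.2, -1.8]
gripper_width: 51.9
gripper_force: 15.0
```

```bash
python3 - <<'E'
from w import *
st=env.state();print(st['time_s'],st['ee_pos'],st['ee_rot'],st['qpos'],st['force'],st['gripper_width'])
print(rel(lane(OW,45,91),ori(-Z,-X)))
f=eyes.grab_frame('wrist');save('w2',f)
T=f['T_tool_cam'];Rt=R.from_euler('xyz',st['ee_rot'],degrees=True).as_matrix()
d_=f['depth'];h,w=d_.shape;u,v=np.meshgrid(np.arange(w),np.arange(h))
P=np.stack([(u-f['cx'])/f['fx']*d_,(v-f['cy'])/f['fy']*d_,d_],-1)
P=(P@T[:3,:3].T+T[:3,3])@Rt.T+st['ee_pos']
Y=np.cross(Z,X);L=np.stack([(P-OW)@X,(P-OW)@Y,(P-OW)@Z],-1)
np.save('L2.npy',L)
for x0 in range(0,300,50):
    m=(L[...,0]>x0)&(L[...,0]<x0+50)&(abs(L[...,2])<6)&(abs(L[...,1])<130);q=L[m]
    if len(q)>50: 
        h_,e_=np.histogram(q[:,1],np.arange(-60,140,4));print(x0,len(q),np.median(q[:,2]).round(1),h_.tolist())
E
```

```text
5.9 [589.34396599 -86.91536139 236.37908277] [1.55014110e+02 1.16899615e-01 1.71073062e+02] [ -22.89753579   21.83129866   85.61045516   24.63664266   79.85684038
 -109.96892179] [-0.04600257  0.15594297 -1.75646783] 51.919247575748145
(array([-0.0005, -0.0007, -0.0018]), array([ 0.0005,  0.0019, -0.0012]))
0 4432 1.9 [49, 0, 2, 6, 3, 49, 0, 48, 191, 191, 192, 189, 180, 143, 90, 68, 53, 39, 24, 19, 9, 5, 0, 0, 0, 0, 0, 0, 0, 0, 0, 0, 0, 0, 0, 0, 0, 0, 0, 0, 0, 0, 0, 0, 0, 0, 0, 0, 0]
50 5011 1.9 [51, 0, 0, 0, 0, 51, 0, 50, 201, 199, 198, 196, 184, 178, 146, 133, 113, 81, 47, 19, 9, 4, 0, 0, 0, 0, 0, 0, 0, 0, 0, 0, 0, 0, 0, 0, 0, 0, 0, 0, 0, 0, 0, 0, 0, 0, 0, 0, 0]
100 5898 1.9 [52, 0, 0, 0, 0, 46, 0, 49, 202, 198, 200, 193, 184, 186, 186, 192, 189, 174, 178, 178, 152, 144, 2, 0, 10, 24, 4, 0, 0, 0, 0, 0, 0, 0, 0, 0, 0, 0, 0, 0, 0, 0, 0, 0, 0, 0, 0, 0, 0]
150 5870 1.9 [53, 0, 0, 0, 0, 51, 0, 50, 198, 199, 194, 190, 185, 178, 197, 195, 184, 173, 182, 187, 167, 135, 0, 0, 0, 0, 0, 0, 0, 0, 0, 0, 0, 0, 0, 0, 0, 0, 0, 0, 0, 0, 0, 0, 0, 0, 0, 0, 0]
200 6066 1.9 [66, 0, 0, 0, 2, 39, 0, 64, 205, 200, 193, 178, 190, 187, 196, 195, 180, 164, 188, 187, 166, 224, 2, 0, 25, 61, 10, 0, 0, 0, 0, 0, 0, 0, 0, 0, 0, 0, 0, 0, 0, 0, 0, 0, 0, 0, 0, 0, 0]
250 4519 2.0 [65, 0, 2, 6, 4, 53, 0, 73, 180, 168, 175, 178, 182, 187, 194, 189, 184, 173, 192, 176, 163, 152, 0, 0, 7, 17, 3, 0, 0, 0, 0, 0, 0, 0, 0, 0, 0, 0, 0, 0, 0, 0, 0, 0, 0, 0, 0, 0, 0]
```

View pics/w2.png

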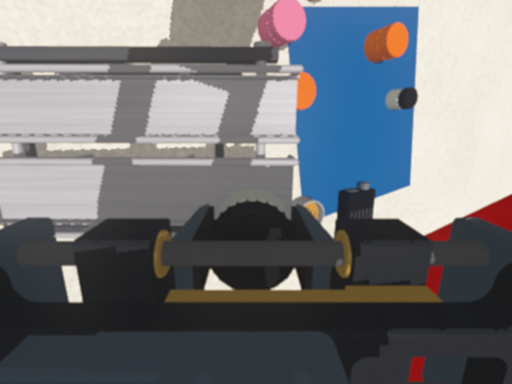

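The picture shows the large jar held above the wide lane (cap at (250,245)), with the narrow lane at rows 80–135 above it. The floor spans about -29 to +28 in y, so it is centred within 1 mm. I'll check with the guide rods.

```bash
python3 - <<'E'
import numpy as np
L=np.load('L2.npy').reshape(-1,3)
for a,b in((-1,1),):
  for x0,x1 in((0,150),(150,290)):
    q=L[(L[:,0]>x0)&(L[:,0]<x1)&(abs(L[:,2]-36)<4)]
    for c in(34,-34,-80+27.5,-80-27.5):
        r=q[abs(q[:,1]-c)<9]; print(x0,'rod',c,len(r),np.percentile(r[:,1],[5,50,95]).round(1) if len(r)>5 else '')
    q=L[(L[:,0]>x0)&(L[:,0]<x1)&(abs(L[:,2]-2)<3)&(abs(L[:,1]+80)<28)];print('narrow floor',np.percentile(q[:,1],[1,99]).round(1),np.median(q[:,2]))
q=L[(abs(L[:,2]-2)<3)&(abs(L[:,1]+15)<10)];print('x end',np.percentile(q[:,0],[.2,1,99,99.8]))
E
```

```text
0 rod 34 14 [27.4 28.2 29.8]
0 rod -34 1175 [-40.1 -37.8 -35. ]
0 rod -52.5 1202 [-58.5 -56.1 -53.5]
0 rod -107.5 1521 [-113.4 -110.4 -108.1]
narrow floor [-107.6  -59.3] 1.926190882850641
150 rod 34 183 [27.4 28.9 32.3]
150 rod -34 876 [-40.6 -38.3 -34.8]
150 rod -52.5 942 [-59.  -56.6 -53.3]
150 rod -107.5 942 [-113.3 -110.7 -108.2]
narrow floor [-107.4  -59.1] 1.9578713789297566
x end [  3.28110217   5.53668169 292.97109569 295.95148118]
```

Emit:
send_rows:
  motion:
    - [-0.004, 0.001, 0, 0, 0, 0, -1]
    - [-0.001, 0.021, -0.0435, 0, 0, 0, -1]
    - [0.002, 0.041, -0.087, 0, 0, 0, -1]
    - [0.0045, 0.0547, -0.117, 0, 0, 0, -1]
    - [0.0055, 0.0607, -0.1305, 0, 0, 0, -1]
    - [0.0055, 0.0607, -0.1305, 0, 0, 0, -1]
    - [0.0055, 0.0607, -0.1305, 0, 0, 0, -1]

```text
time_s: 6.82
ee_pos: [592.3, -57.2, 171.0]
ee_rot: [155.0, 0.1, 171.0]
force: [0.2, -0.6, -1.6]
gripper_width: 51.9
gripper_force: 15.0
```

Emit:
send_rows:
  motion:
    - [0.0003, 0.0017, -0.0036, 0, 0, 0, -1]
    - [0.0005, 0.0033, -0.0073, 0, 0, 0, -1]
    - [0.0005, 0.0033, -0.0073, 0, 0, 0, -1]
    - [0.0005, 0.0033, -0.0073, 0, 0, 0, -1]

```text
time_s: 7.32
ee_pos: [592.1, -55.2, 166.6]
ee_rot: [155.0, 0.0, 171.0]
force: [-0.1, -0.9, -1.9]
gripper_width: 52.0
gripper_force: 15.0
```

Emit:
send_rows:
  motion:
    - [0.0001, 0.0008, -0.0018, 0, 0, 0, -1]
    - [0.0003, 0.0017, -0.0036, 0, 0, 0, -1]
    - [0.0003, 0.0017, -0.0036, 0, 0, 0, -1]

```text
time_s: 7.7
ee_pos: [592.2, -54.5, 165.0]
ee_rot: [155.0, 0.0, 171.0]
force: [-0.4, -1.4, 0.3]
gripper_width: 51.7
gripper_force: 15.0
```

Emit:
send_rows:
  motion:
    - [0.0001, 0.0008, -0.0018, 0, 0, 0, -1]
    - [0.0001, 0.0008, -0.0018, 0, 0, 0, -1]
    - [0.0001, 0.0008, -0.0018, 0, 0, 0, -1]

```text
time_s: 8.07
ee_pos: [592.2, -54.5, 165.0]
ee_rot: [155.0, 0.1, 171.1]
force: [-3.6, -2.8, 5.1]
gripper_width: 51.6
gripper_force: 15.0
```

Emit:
send_rows:
  motion:
    - [-0.0001, -0.0012, 0.0027, 0, 0, 0, -1]
    - [-0.0031, -0.0008, 0.0027, 0, 0, 0, -1]
    - [-0.0031, -0.0008, 0.0027, 0, 0, 0, -1]

```text
time_s: 8.45
ee_pos: [590.7, -54.3, 165.0]
ee_rot: [155.0, 0.0, 171.0]
force: [-0.1, -0.1, -1.0]
gripper_width: 51.6
gripper_force: 15.0
```

Emit:
send_rows:
  motion:
    - [0.0001, 0.0009, -0.0022, 0, 0, 0, -1]
    - [0.0001, 0.0009, -0.0022, 0, 0, 0, -1]
    - [0.0001, 0.0009, -0.0022, 0, 0, 0, -1]

```text
time_s: 8.82
ee_pos: [590.7, -54.2, 165.0]
ee_rot: [155.0, 0.1, 171.1]
force: [-3.0, -2.6, 5.4]
gripper_width: 51.8
gripper_force: 15.0
```

Emit:
send_rows:
  motion:
    - [0, 0, 0, 0, 0, 0, 0.4]
    - [0, 0, 0, 0, 0, 0, 0.6]
    - [0, 0, 0, 0, 0, 0, 0.8]
    - [0, 0, 0, 0, 0, 0, 0.8]
    - [0, 0, 0, 0, 0, 0, 0.8]
    - [-0.001, -0.0083, 0.018, 0, 0, 0, 0.8]
    - [-0.003, -0.0167, 0.0363, 0, 0, 0, 0.8]
    - [-0.008, -0.05, 0.109, 0, 0, 0, 0.8]
    - [-0.0132, -0.0835, 0.1813, 0, 0, 0, 0.8]
    - [-0.0132, -0.0835, 0.1813, 0, 0, 0, 0.8]
    - [-0.0132, -0.0835, 0.1813, 0, 0, 0, 0.8]

```text
time_s: 10.2
ee_pos: [583.8, -95.6, 254.6]
ee_rot: [155.0, -0.0, 171.0]
force: [-1.1, 0.1, 0.0]
gripper_width: 81.9
gripper_force: 0.0
```

```bash
cat > look.py <<'E'
from w import *
import sys
Y=np.cross(Z,X)
st=env.state();print(st['time_s'],st['ee_pos'],st['force'])
for n in ('top','scene'):
    f=eyes.grab_frame(n);P=cloud(f);save(sys.argv[1]+n,f)
    L=np.stack([(P-OW)@X,(P-OW)@Y,(P-OW)@Z],-1)
    for nm,yc,h in(('wide',0,48),('narrow',-80,42)):
        m=(f['pixels'].max(-1)<70)&(abs(L[...,1]-yc)<30)&(L[...,0]>-20)&(L[...,0]<310)&(abs(L[...,2]-h)<8);q=L[m]
        if len(q)>20: print(n,nm,len(q),((np.percentile(q,2,0)+np.percentile(q,98,0))/2).round(1),np.ptp(q,axis=0).round(1))
E
python3 look.py a
```

```text
10.2 [583.77992682 -95.63072822 254.58798917] [-1.05907437  0.1241901   0.04943594]
top wide 134 [102.2  -3.6  48. ] [42.9 51.1 14. ]
scene wide 293 [111.2  -1.9  45. ] [51.9 52.9  9.2]
```

View pics/ascene.png

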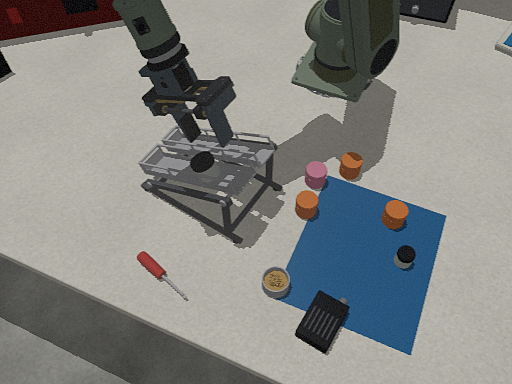

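The jar is upright and sliding in the wide lane (cap at scene (202,161)). On to the small jar.

Emit:
send_rows:
  motion:
    - [-0.01, 0.1, 0.05, 0, 0, 0, 0.8]
    - [-0.02, 0.2, 0.05, -0.1, 0.016, 0, 0.8]
    - [-0.03, 0.3, 0.05, -0.2, 0.032, 0, 0.8]
    - [-0.04, 0.42, 0.05, -0.3, 0.048, 0, 0.8]
    - [-0.05, 0.54, 0, -0.4115, 0.0652, 0, 0.8]
    - [-0.06, 0.66, -0.05, -0.4115, 0.0652, 0, 0.8]
    - [-0.07, 0.78, -0.1, -0.4115, 0.0652, 0, 0.8]
    - [-0.0856, 0.878, -0.15, -0.4115, 0.0652, 0, 0.8]
    - [-0.0856, 0.878, -0.2, -0.4115, 0.0652, 0, 0.8]
    - [-0.0856, 0.878, -0.25, -0.4115, 0.0652, 0, 0.8]
    - [-0.0856, 0.878, -0.25, -0.4115, 0.0652, 0, 0.8]

```text
time_s: 11.68
ee_pos: [539.1, 342.8, 126.6]
ee_rot: [-179.7, -0.3, 171.1]
force: [-0.3, -0.2, 0.4]
gripper_width: 82.0
gripper_force: 0.0
```

```bash
python3 look.py b; python3 -c "
from w import *
print(rel([541,343.6,9],ori(-k,-d)))"
```

```text
11.675 [539.09198021 342.81936285 126.55298731] [-0.30476559 -0.23036405  0.4235971 ]
top wide 248 [272.1  -3.4  47.7] [52.5 51.9 15.3]
scene wide 223 [273.4  -1.8  44.8] [52.1 49.3  8.8]
(array([-5.000e-04,  2.000e-04, -2.416e-01]), array([ 0.    , -0.0004, -0.001 ]))
```

Large jar is home. Grasping the small one.

Emit:
send_rows:
  motion:
    - [0, 0, -0.1, 0, 0, 0, 0.8]
    - [0, 0, -0.18, 0, 0, 0, 0.8]
    - [0, 0, -0.22, 0, 0, 0, 0.8]
    - [0, 0, -0.24, 0, 0, 0, 0.8]
    - [0, 0, -0.24, 0, 0, 0, 0.8]
    - [0, 0, -0.24, 0, 0, 0, -1]
    - [0, 0, -0.24, 0, 0, 0, -1]
    - [0, 0, -0.24, 0, 0, 0, -1]
    - [0, 0, -0.24, 0, 0, 0, -1]
    - [0, 0, -0.24, 0, 0, 0, -1]
    - [0, 0, -0.24, 0, 0, 0, -1]
    - [0, 0, -0.24, 0, 0, 0, -1]
    - [0, 0, -0.24, 0, 0, 0, -1]
  squeeze: 12

```text
time_s: 13.4
ee_pos: [541.3, 343.3, 9.9]
ee_rot: [180.0, -0.0, 171.0]
force: [-1.1, -0.2, 2.0]
gripper_width: 37.9
gripper_force: 12.0
```

Emit:
send_rows:
  motion:
    - [0, 0, 0.05, 0, 0, 0, -1]
    - [0, 0, 0.15, 0, 0, 0, -1]
    - [0, 0, 0.27, 0, 0, 0, -1]
    - [0, 0, 0.39, 0, 0, 0, -1]
    - [0, -0.1, 0.5, 0, 0, 0, -1]
    - [-0.02, -0.22, 0.56, 0.1, -0.016, 0, -1]
    - [-0.03, -0.34, 0.56, 0.2, -0.032, 0, -1]
    - [-0.04, -0.46, 0.56, 0.3, -0.048, 0, -1]
    - [-0.05, -0.58, 0.56, 0.4115, -0.0652, 0, -1]
    - [-0.06, -0.7, 0.56, 0.4115, -0.0652, 0, -1]
    - [-0.069, -0.8, 0.54, 0.4115, -0.0652, 0, -1]
    - [-0.069, -0.832, 0.5, 0.4115, -0.0652, 0, -1]
    - [-0.069, -0.832, 0.46, 0.4115, -0.0652, 0, -1]
    - [-0.069, -0.832, 0.4474, 0.4115, -0.0652, 0, -1]
    - [-0.069, -0.832, 0.4474, 0.4115, -0.0652, 0, -1]
    - [-0.069, -0.832, 0.4474, 0.4115, -0.0652, 0, -1]

```text
time_s: 15.4
ee_pos: [507.3, -72.4, 234.3]
ee_rot: [155.0, 0.1, 171.1]
force: [-0.1, -0.0, -1.3]
gripper_width: 37.6
gripper_force: 12.0
```

```bash
python3 - <<'E'
from w import *
st=env.state();Y=np.cross(Z,X)
print(st['time_s'],st['gripper_width'],rel(lane(ON,45,89)-3*Y,ori(-Z,-X)))
f=eyes.grab_frame('wrist')
T=f['T_tool_cam'];Rt=R.from_euler('xyz',st['ee_rot'],degrees=True).as_matrix()
d_=f['depth'];h,w=d_.shape;u,v=np.meshgrid(np.arange(w),np.arange(h))
P=np.stack([(u-f['cx'])/f['fx']*d_,(v-f['cy'])/f['fy']*d_,d_],-1)
Q=(P@T[:3,:3].T+T[:3,3]);P=Q@Rt.T+st['ee_pos']
L=np.stack([(P-ON)@X,(P-ON)@Y,(P-ON)@Z],-1).reshape(-1,3)
q=L[(abs(L[:,2]-2)<4)&(abs(L[:,1])<33)&(L[:,0]>120)&(L[:,0]<280)];print('floor',np.percentile(q[:,1],[1,50,99]).round(1),np.median(q[:,2]))
for c in(-27.5,27.5):
    r=L[(abs(L[:,2]-36)<4)&(abs(L[:,1]-c)<10)&(L[:,0]>100)&(L[:,0]<290)];print(c,len(r),np.percentile(r[:,1],[5,50,95]).round(1) if len(r)>5 else '')
m=(f['pixels'].max(-1)<70)&(abs(L[:,0].reshape(h,w)-45)<22)&(abs(L[:,2].reshape(h,w)-122)<5);q=L[m.ravel()]
print('cap',len(q),np.percentile(q,[1,99],axis=0).round(1) if len(q)>5 else '')
E
```

```text
15.4 37.64674822543642 (array([-0.0008, -0.001 , -0.0013]), array([ 0.0006,  0.0018, -0.0014]))
floor [-29.6  -0.   21.6] 2.1547624572331907
-27.5 1275 [-33.6 -31.4 -28.5]
27.5 361 [21.3 23.  26.3]
cap 1693 [[ 24.2 -21.7 117.4]
 [ 65.5  13.5 125.9]]
```

Emit:
send_rows:
  motion:
    - [0.003, 0.02, -0.0435, 0, 0, 0, -1]
    - [0.006, 0.04, -0.087, 0, 0, 0, -1]
    - [0.0085, 0.0541, -0.117, 0, 0, 0, -1]
    - [0.0095, 0.0601, -0.1305, 0, 0, 0, -1]
    - [0.01, 0.0634, -0.1378, 0, 0, 0, -1]
    - [0.01, 0.0634, -0.1378, 0, 0, 0, -1]
    - [0.01, 0.0634, -0.1378, 0, 0, 0, -1]

```text
time_s: 16.32
ee_pos: [512.2, -41.3, 165.1]
ee_rot: [155.0, 0.1, 171.0]
force: [0.3, 0.1, -0.4]
gripper_width: 37.5
gripper_force: 12.0
```

Emit:
send_rows:
  motion:
    - [0.0001, 0.0008, -0.0018, 0, 0, 0, -1]
    - [0.0003, 0.0017, -0.0036, 0, 0, 0, -1]
    - [0.0003, 0.0017, -0.0036, 0, 0, 0, -1]
    - [0.0003, 0.0017, -0.0036, 0, 0, 0, -1]

```text
time_s: 16.82
ee_pos: [512.2, -40.6, 163.6]
ee_rot: [155.0, 0.1, 171.0]
force: [-2.1, -1.9, 5.3]
gripper_width: 37.2
gripper_force: 12.0
```

Emit:
send_rows:
  motion:
    - [0.0001, 0.0008, -0.0018, 0, 0, 0, -1]
    - [0.0001, 0.0008, -0.0018, 0, 0, 0, -1]
    - [0.0001, 0.0008, -0.0018, 0, 0, 0, -1]

```text
time_s: 17.2
ee_pos: [512.2, -40.6, 163.6]
ee_rot: [155.1, 0.1, 171.1]
force: [-4.8, -5.3, 10.8]
gripper_width: 37.7
gripper_force: 12.0
```

Contact with the floor. I back off 1 mm to take the load off, then release.

Emit:
send_rows:
  motion:
    - [-0.0001, -0.0008, 0.0018, 0, 0, 0, -1]
    - [-0.0001, -0.0008, 0.0018, 0, 0, 0, -1]
    - [-0.0001, -0.0008, 0.0018, 0, 0, 0, 0.3]
    - [-0.0001, -0.0008, 0.0018, 0, 0, 0, 0.6]
    - [-0.0001, -0.0008, 0.0018, 0, 0, 0, 0.6]
    - [-0.0001, -0.0008, 0.0018, 0, 0, 0, 0.6]
    - [-0.0001, -0.0008, 0.0018, 0, 0, 0, 0.6]
    - [-0.001, -0.0083, 0.018, 0, 0, 0, 0.6]
    - [-0.003, -0.0167, 0.0363, 0, 0, 0, 0.6]
    - [-0.008, -0.05, 0.109, 0, 0, 0, 0.6]
    - [-0.0132, -0.0835, 0.1813, 0, 0, 0, 0.6]
    - [-0.0132, -0.0835, 0.1813, 0, 0, 0, 0.6]
    - [-0.0132, -0.0835, 0.1813, 0, 0, 0, 0.6]

```text
time_s: 18.82
ee_pos: [505.0, -81.4, 252.3]
ee_rot: [155.0, -0.0, 171.0]
force: [-0.4, 0.6, -0.7]
gripper_width: 72.8
gripper_force: 0.0
```

Emit:
send_rows:
  motion:
    - [0, 0.1, 0.1, 0, 0, 0, 0.6]
    - [0, 0.2, 0.1, 0, 0, 0, 0.6]
    - [0, 0.3, 0.1, 0, 0, 0, 0.6]
    - [0, 0.4, 0.1, 0, 0, 0, 0.6]
    - [0, 0.4, 0.1, 0, 0, 0, 0.6]
    - [0, 0.4, 0.1, 0, 0, 0, 0.6]
    - [0, 0.4, 0.1, 0, 0, 0, 0.6]
    - [0, 0.4, 0.1, 0, 0, 0, 0.6]
    - [0, 0.4, 0.1, 0, 0, 0, 0.6]
    - [0, 0.4, 0.1, 0, 0, 0, 0.6]
    - [0, 0.4, 0.1, 0, 0, 0, 0.6]
    - [0, 0.4, 0.1, 0, 0, 0, 0.6]
    - [0, 0.4, 0.1, 0, 0, 0, 0.6]

```text
time_s: 20.45
ee_pos: [505.4, 118.6, 302.6]
ee_rot: [155.0, 0.0, 171.0]
force: [-0.9, -0.3, 0.5]
gripper_width: 72.8
gripper_force: 0.0
```

```bash
python3 look.py c
```

```text
20.45 [505.4470677  118.60474179 302.55089783] [-0.90859214 -0.31222918  0.51188889]
top wide 248 [272.5  -3.   47.4] [52.9 51.5 14.7]
top narrow 141 [279.3 -81.8  41.6] [39.  37.7 11.9]
scene wide 221 [273.4  -2.2  44.7] [50.2 49.9  9.2]
scene narrow 115 [281.3 -82.   38.1] [43.3 37.5  8.5]
```

View pics/cscene.png

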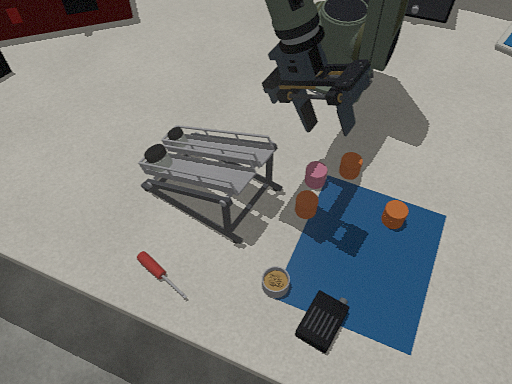

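Both jars are upright at the stops (caps at (155,153) and (175,133)). Everything else is unmoved, so I hand in.

```bash
python3 -c "
from workcell import env
print(env.job_done())"
```

```text
the job is handed in; nothing more can be done
None
```

Both jars slid by themselves to the stops of their lanes, large in the wide lane and small in the narrow one; they measured within about 2 mm of fully home and stood upright, and the arm was clear when I handed in at about 20 s.

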